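# Tighten the two hex hose couplings of a bench gas manifold

### The arm

A 6-joint arm with a two-finger parallel gripper is mounted at the origin on a cart in front of the work surface, level with it; the furniture and walls round the work are solid. World frame = base frame: x ahead of the robot, y to its left, z up, the work surface at z = 0. Lengths are in m, angles in rad, forces in N, time in s.
With the tool pointing down it reaches from about 0.275 to 0.75 m from the base axis. Payload 10.2 kg.
Tool frame: the origin (TCP) lies midway between the tips of the shut fingers; the grasp point (between the pads) lies 19 mm behind it; y points along the fingers, z is the direction in which the jaws open and shut, and the axes are right-handed (so a half turn about y gives the same grasp; the last joint's range is limited). The gripper opens to 88 mm and grips with 3 to 60 N. Pads are 18 mm wide; open, the fingers measure 123 mm over their backs; the gripper's body (75 mm by 187 mm) begins 45 mm behind the grasp point.
Start: joints at [0.931, 0.313, 1.498, -0, 1.331, -0.223], TCP at [0.213, 0.48, 0.239] pointing down, gripper open.
Joint ranges: [-2.94, 2.94], [-0.97, 2.17], [0.19, 2.56], [-1.23, 4.37], [0.02, 3.11], [-2.88, 2.88]. Speed limits (rad/s): [2.39, 2.39, 3.01, 3.14, 3.14, 3.14].

### API

Orientations are given as a rotation vector (axis times angle).
In Python, from station import * gives the robot as it stands. Calls block until the motion is done:
- move_ptp(position, orientation): joint-space move of the TCP to a pose.
- line_to(position, rotation=None, feed=0.15): straight line of the TCP; rotation=None keeps the orientation; feed is the mean speed in m/s.
- set_joints(angles): joint-space move.
- grip(opening, strength=None): opening from 0.0 (shut) to 1.0 (fully open); strength is the grip in N (None keeps the last); returns when the fingers have stopped.
- hold(seconds).
- ik(position, orientation): joint angles nearest the present ones, or None.
- get_obs(): the state.
- capture(name): name is "scene" or "top"; returns a dict with "color" (480x640x3 uint8, red, green, blue), "range_z" (480x640 float32, m along the optical axis (not along the pixel's ray), 0 where there is no reading), "fx", "fy", "cx", "cy" (pixels), "dist" ([k1, k2, p1, p2, k3] as OpenCV has them; the pictures are not rectified), "R" (3x3) and "t" (3): a world point X has camera coordinates R X + t. Camera axes: x right, y down, z forward; pixel columns grow to the right and rows downward; lengths in m; the calibration is good to about 2 mm. A picture is of the moment at which its call begins.
A pose or a line that the arm cannot do raises IKError and nothing moves.
- close_job(): hands the job in, once; it reports no verdict.
The state is a dict: "clock": time; "q": joint angles; "joint_velocities": joint speeds; "joint_torque": joint torques, N m; "position": TCP position; "eef_rot": TCP orientation; "contact_force": force on the tool from outside, world axes, zero at the start; "moment": the same for the moment, N m; "finger_gap": opening from 0.0 (shut) to 1.0 (fully open).
Only numpy, scipy, OpenCV 4.12 (cv2) and the standard library are available. Lean on these libraries where they do the work, as an engineer would, in place of code of your own. Each camera call takes 0.05 s, during which the arm holds its last target.

### The job

On the manifold bar on the bench, both hexagonal coupling nuts, the large and the small one, have been left loose. Turn each of them clockwise (seen from above) until its lug rests against its stop pin, fully home. Leave the round knurled nut turned as it is, and let go at the end.

Things in the scene. Friction and masses are not known exactly. Their poses are not given: they have to be found in the camera images.
- large_hex_grip (a point): Large hexagonal brass coupling nut, 42 mm across flats, 35 mm tall; the point lies on its axis, 10 mm below the nut's top, 25 mm above its foot, and is the height to grip from above. z up; x along its lug, turning with the nut, and square to one pair of flats (the others at 60 degrees). A hose tail (radius 8 mm) stands 11 mm above the nut's top; the neighbouring nut is 120 mm away.
- large_hex (a joint): Turn of the large hexagonal nut on its fixed upright axis; grows clockwise seen from above. 1.4 rad = fully home: hard stop, its lug (at the nut's foot, 8 mm wide, out to 36 mm from the axis) against the 6 mm stop pin. Stays where it is left, friction 0.1 N m; does not rise or sink. All below the nut's foot is flange (radius 25 mm), lug and port.
- small_hex_grip (a point): Small hexagonal brass coupling nut, 30 mm across flats, 35 mm tall; the point lies on its axis, 10 mm below the nut's top, 25 mm above its foot, and is the height to grip from above. z up; x along its lug, turning with the nut, and square to one pair of flats (the others at 60 degrees). A hose tail (radius 8 mm) stands 11 mm above the nut's top; the neighbouring nut is 120 mm away.
- small_hex (a joint): Turn of the small hexagonal nut on its fixed upright axis; grows clockwise seen from above. 1.4 rad = fully home: hard stop, its lug (at the nut's foot, 8 mm wide, out to 36 mm from the axis) against the 6 mm stop pin. Stays where it is left, friction 0.1 N m; does not rise or sink. All below the nut's foot is flange (radius 25 mm), lug and port.
- round_nut_lug (a point): Point on the lug of the round knurled brass nut (36 mm diameter, not to be turned), 31 mm from that nut's axis and 12.5 mm above the bar's top; x points outward along the lug. The three nuts stand 120 mm apart in a row, in any order, on a fixed grey metal bar 94 x 360 x 30 mm whose top is 34 mm above the bench.

How it is judged:
By the outcome, as a careful person would: the job done as asked, in the order asked, and still so for the second after the job is handed in, with the robot touching nothing.
It also fails if it takes over 45 s, if anything falls off the work surface, if the arm or the gripper's body presses on something with over 40 N, if the wrist force passes 120 N, or if a joint passes its speed limit or range.

## Working session

There is one attempt and no reset: what is moved stays moved. The work goes in short steps, each a Python script; the robot and the scene stay as the last script left them, time stands still between calls to the robot, and variables do not carry over. Pictures are saved under pics/ and viewed, and the job is handed in when it is done.

```bash
mkdir -p pics; ls; python3 - <<'E'
from station import *
import cv2,numpy as np,pickle
o=get_obs();print(o)
for n in("scene","top"):
    c=capture(n);pickle.dump(c,open(n+".pkl","wb"));cv2.imwrite(f"pics/{n}0.png",c["color"][:,:,::-1])
    print(n,c["fx"],c["fy"],c["cx"],c["cy"],c["dist"],c["R"],c["t"])
E
```

```text
pics
{'clock': 0.0, 'q': array([ 9.30606251e-01,  3.13437863e-01,  1.49844373e+00,  2.41967783e-05,
        1.33101831e+00, -2.23425797e-01]), 'joint_velocities': array([-0.00045428,  0.00237137, -0.00205545,  0.00013385, -0.00169676,
       -0.0013957 ]), 'joint_torque': array([ 2.58635628e-04, -4.02203357e+01, -2.52279317e+01,  6.94957143e-02,
        3.51722608e-02, -8.57839018e-05]), 'position': array([0.21238468, 0.47984528, 0.23816479]), 'eef_rot': array([-1.5471449 ,  0.32740347, -0.3265051 ]), 'contact_force': array([0.32476108, 0.36274386, 0.55855699]), 'moment': array([-0.01298915, -0.00484573,  0.01834926]), 'finger_gap': 0.9971400753155198}
scene 611.5607583010278 611.5607583010278 326.91246393755443 234.02133232499236 [-0.2029148  0.         0.         0.         0.       ] [[ 0.58772595 -0.8087872   0.02101143]
 [-0.51523277 -0.39417772 -0.76102505]
 [ 0.62378956  0.43644839 -0.64838214]] [-0.31815553  0.41064957  0.53951314]
top 504.3770737214387 504.3770737214387 325.1823807043592 230.3746123459393 [-0.06205695  0.          0.          0.          0.        ] [[-0.01001786 -0.99970407 -0.02216805]
 [-0.98604634  0.01356016 -0.16591786]
 [ 0.16616936  0.02019658 -0.98589038]] [0.04731457 0.59960368 0.83593616]
```

View pics/scene0.png

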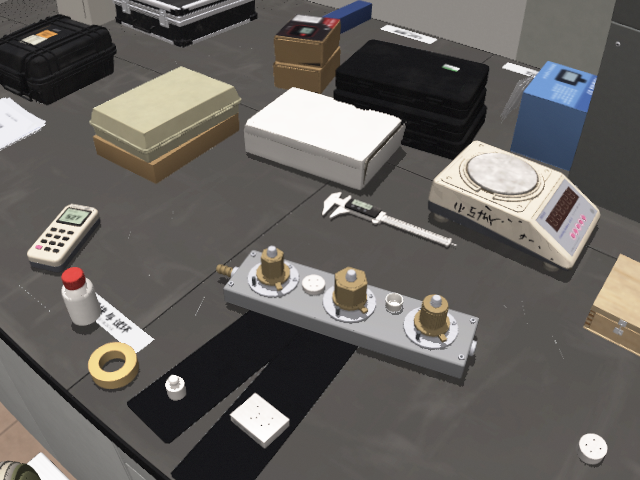

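View pics/top0.png

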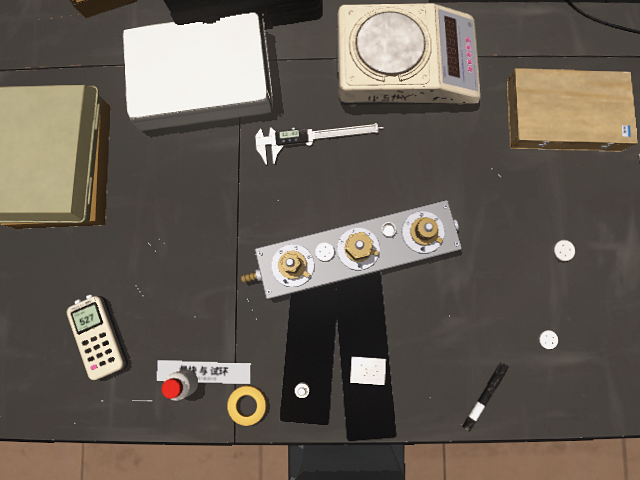

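The bar lies at about (360,248) in the top view. The small hex is at (292,264), the large at (359,246) and the round nut at (427,230). I'll zoom in on each.

```bash
python3 - <<'E'
import cv2,numpy as np,pickle
t=pickle.load(open("top.pkl","rb"))["color"][:,:,::-1]
s=pickle.load(open("scene.pkl","rb"))["color"][:,:,::-1]
a=np.hstack([cv2.resize(t[235:295,262:322],(400,400),interpolation=2),cv2.resize(t[215:275,329:389],(400,400),interpolation=2)])
cv2.imwrite("pics/topz.png",a)
cv2.imwrite("pics/scz.png",cv2.resize(s[235:355,225:385],(800,600),interpolation=2))
E
```

```text
(no output)
```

View pics/topz.png

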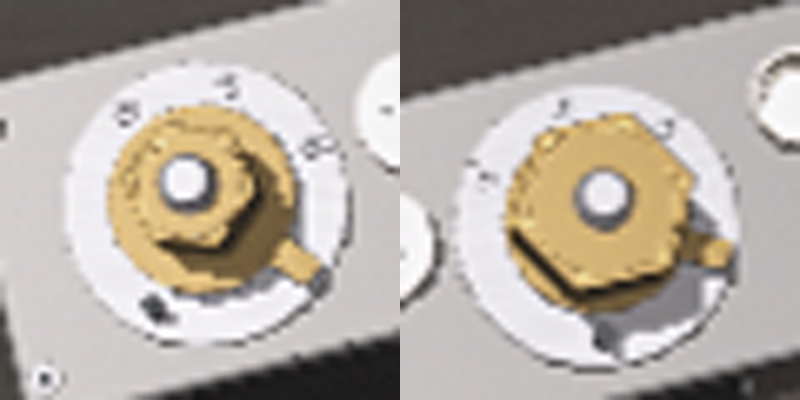

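View pics/scz.png

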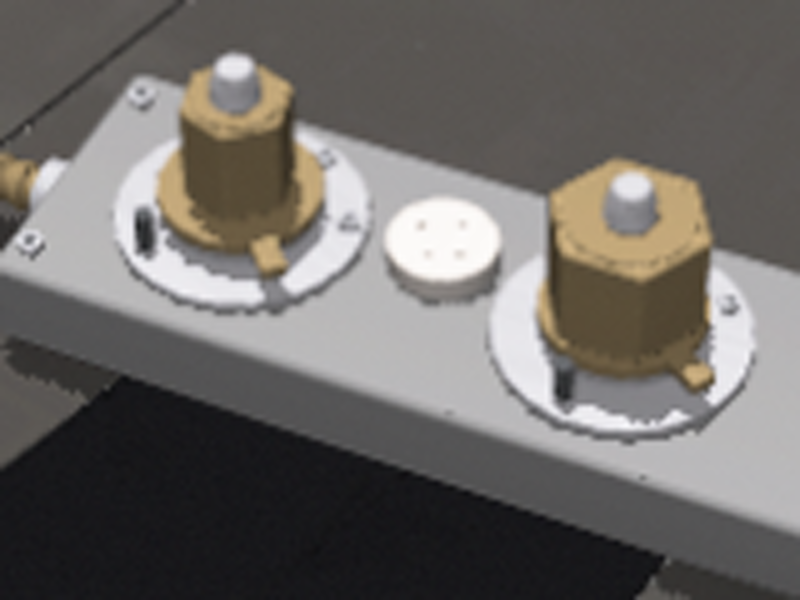

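```bash
cat > h.py <<'E'
import cv2,numpy as np
def K(c): return np.array([[c["fx"],0,c["cx"]],[0,c["fy"],c["cy"]],[0,0,1.]])
def ray(c,uv):
    p=cv2.undistortPoints(np.asarray(uv,float).reshape(-1,1,2),K(c),np.asarray(c["dist"],float)).reshape(-1,2)
    return np.c_[p,np.ones(len(p))]
def onplane(c,uv,z):
    R=np.asarray(c["R"]);d=ray(c,uv)@R; C=-R.T@np.asarray(c["t"])
    return C+d*((z-C[2])/d[:,2])[:,None]
def cloud(c):
    v,u=np.mgrid[0:480,0:640]; uv=np.c_[u.ravel(),v.ravel()]
    P=ray(c,uv)*c["range_z"].reshape(-1,1)
    return ((P-np.asarray(c["t"]))@np.asarray(c["R"])).reshape(480,640,3)
E
python3 - <<'E'
import pickle
from h import *
for n,rois in(("top",[(262,322,235,295),(329,389,215,275),(397,457,200,260)]),("scene",[(245,303,237,298),(322,378,258,325),(402,460,287,350)])):
    c=pickle.load(open(n+".pkl","rb"));W=cloud(c);hsv=cv2.cvtColor(c["color"],cv2.COLOR_RGB2HSV)
    for (a,b,e,f) in rois:
        w=W[e:f,a:b].reshape(-1,3);h=hsv[e:f,a:b].reshape(-1,3)
        brass=(h[:,0]>8)&(h[:,0]<30)&(h[:,1]>80)
        z=w[:,2]
        hist=np.histogram(z[brass],np.arange(.03,.11,.004))
        print(n,hist[0],"max",z.max())
        for lo,hi,m in((.070,.11,brass),(.09,.12,~brass),(.042,.055,brass)):
            k=(z>lo)&(z<hi)&m
            if k.sum(): print("  ",lo,k.sum(),w[k].mean(0).round(4),np.median(z[k]).round(4), (w[k].min(0)[:2]/2+w[k].max(0)[:2]/2).round(4))
        # white disc at bar-top: bright, low sat
        m=((h[:,1]<25)&(h[:,2]>205)&(z<.045)).reshape(f-e,b-a).astype(np.uint8)
        cs,_=cv2.findContours(m,cv2.RETR_EXTERNAL,cv2.CHAIN_APPROX_NONE)
        if cs:
            p=np.vstack([k for k in cs]).reshape(-1,2); hull=cv2.convexHull(p.astype(np.int32)).reshape(-1,2)+[a,e]
            X=onplane(c,hull,.036); ctr,r=cv2.minEnclosingCircle((X[:,:2]*1000).astype(np.float32)); print("   disc",ctr,r)
E
```

```text
top [  0   0   0  26 257  46   3   4   6   5   2   4  59 142   4   0   0   0
   0] max 0.9246752493257906
   0.07 211 [0.5405 0.0984 0.0827] 0.0829 [0.5405 0.0984]
   0.09 55 [0.5407 0.0991 0.0935] 0.0935 [0.5408 0.0991]
   0.042 329 [0.5375 0.0952 0.0482] 0.0481 [0.5411 0.0963]
   disc (542.5447998046875, 102.22411346435547) 66.59961700439453
top [  0   0   0   2  68  23   5   9   5   8   7   3  93 350  17   0   0   0
   0] max 0.9246752493257906
   0.07 470 [ 0.5683 -0.0172  0.0829] 0.083 [ 0.5693 -0.0172]
   0.09 49 [ 0.5695 -0.0171  0.0934] 0.0936 [ 0.5702 -0.0176]
   0.042 94 [ 0.5581 -0.0204  0.0489] 0.0487 [ 0.5639 -0.0229]
   disc (584.57373046875, -18.018362045288086) 61.102813720703125
top [  0   2   2  14 182  43   7   9   7  10  13  12  53 205   8   0   0   0
   0] max 0.9246752493257906
   0.07 291 [ 0.5962 -0.1312  0.0825] 0.0831 [ 0.5967 -0.1325]
   0.09 49 [ 0.5974 -0.1323  0.0939] 0.094 [ 0.5974 -0.132 ]
   0.042 242 [ 0.5898 -0.1312  0.0486] 0.0485 [ 0.5979 -0.137 ]
   disc (603.0054931640625, -148.7869110107422) 52.224754333496094
scene [  0   0   0  10 262  99  44
[... 334 characters left out ...]
 140  80  67  55  72  59  62  56  87 407   9   0   0   0
   0] max 0.6690101884115196
   0.07 621 [ 0.5637 -0.0204  0.0814] 0.0832 [ 0.5695 -0.0169]
   0.09 75 [ 0.5688 -0.0171  0.0937] 0.0941 [ 0.5696 -0.0165]
   0.042 248 [ 0.5568 -0.0285  0.0497] 0.0493 [ 0.5655 -0.0236]
   disc (574.74072265625, -5.62144660949707) 47.51612854003906
scene [  0   0   0  19 302  70  49  56  52  50  58  59  83 215   0   0   0   0
   0] max 0.6690101884115196
   0.07 415 [ 0.5911 -0.136   0.0803] 0.0822 [ 0.5975 -0.134 ]
   0.09 69 [ 0.5962 -0.1336  0.0936] 0.094 [ 0.5972 -0.1335]
   0.042 409 [ 0.5869 -0.1392  0.0491] 0.0489 [ 0.5951 -0.1368]
   disc (600.2177124023438, -132.6047821044922) 37.706703186035156
```

```bash
cat >> h.py <<'E'
AX={"small":np.array([.5407,.0990]),"large":np.array([.5695,-.0171]),"round":np.array([.5973,-.1332])}
def lugs(c):
    W=cloud(c);hsv=cv2.cvtColor(c["color"],cv2.COLOR_RGB2HSV)
    v,u=np.mgrid[0:480,0:640]; uv=np.c_[u.ravel(),v.ravel()]
    X=onplane(c,uv,.0485).reshape(480,640,3)
    br=(hsv[...,0]>8)&(hsv[...,0]<30)&(hsv[...,1]>80); dk=(hsv[...,2]<110)
    out={}
    for n,a in AX.items():
        d=X[...,:2]-a; r=np.hypot(d[...,0],d[...,1])
        k=br&(r>.0275)&(r<.039)&(W[...,2]>.036)&(W[...,2]<.056)
        p=dk&(r>.022)&(r<.042)&(W[...,2]>.036)&(W[...,2]<.06)
        out[n]=dict(n=int(k.sum()),r=r[k].max().round(4) if k.any() else None,lug=np.degrees(np.arctan2(*d[k].mean(0)[::-1])).round(1),
          pin_n=int(p.sum()),pinuv=(uv.reshape(480,640,2)[p].mean(0).round(1) if p.any() else None),pin=np.degrees(np.arctan2(*d[p].mean(0)[::-1])).round(1),spread=np.sort(np.degrees(np.arctan2(d[k][:,1],d[k][:,0]))).round(0)[[0,-1]])
    return out
E
python3 - <<'E'
import pickle
from h import *
for n in("top","scene"):
    c=pickle.load(open(n+".pkl","rb"))
    for k,v in lugs(c).items(): print(n,k,v)
    # flats of nut top
    W=cloud(c);hsv=cv2.cvtColor(c["color"],cv2.COLOR_RGB2HSV)
    for m,a in AX.items():
        X=W;d=X[...,:2]-a;r=np.hypot(d[...,0],d[...,1])
        k=(r<.03)&(X[...,2]>.080)&(X[...,2]<.087)
        pts=(d[k]*1e5).astype(np.int32); 
        th=np.radians(np.arange(0,60,1.)); best=[]
        for t in th:
            n3=np.array([[np.cos(t+j*np.pi/3),np.sin(t+j*np.pi/3)] for j in range(3)])
            pr=d[k]@n3.T; best.append((np.percentile(pr,99,axis=0)-np.percentile(pr,1,axis=0)).sum()/3)
        best=np.array(best);i=best.argmin();print("   flats",m,i,"deg across",best.min().round(4),best.max().round(4))
E
```

```text
top small {'n': 18, 'r': np.float64(0.0351), 'lug': np.float64(-123.8), 'pin_n': 22, 'pinuv': array([297.3, 276.4]), 'pin': np.float64(-155.3), 'spread': array([-131., -118.])}
top large {'n': 20, 'r': np.float64(0.036), 'lug': np.float64(-107.0), 'pin_n': 53, 'pinuv': array([365.7, 257.6]), 'pin': np.float64(-144.6), 'spread': array([-114., -100.])}
top round {'n': 21, 'r': np.float64(0.0356), 'lug': np.float64(-122.2), 'pin_n': 43, 'pinuv': array([429.5, 241.7]), 'pin': np.float64(-154.9), 'spread': array([-129., -115.])}
   flats small 0 deg across 0.0289 0.0303
   flats large 16 deg across 0.0405 0.0423
   flats round 53 deg across 0.0322 0.0325
scene small {'n': 22, 'r': np.float64(0.0361), 'lug': np.float64(-123.5), 'pin_n': 96, 'pinuv': array([268.8, 282.9]), 'pin': np.float64(-153.9), 'spread': array([-130., -118.])}
scene large {'n': 27, 'r': np.float64(0.0363), 'lug': np.float64(-107.2), 'pin_n': 163, 'pinuv': array([349.9, 307.7]), 'pin': np.float64(-143.4), 'spread': array([-114., -100.])}
scene round {'n': 32, 'r': np.float64(0.0367), 'lug': np.float64(-122.8), 'pin_n': 133, 'pinuv': array([429.6, 334. ]), 'pin': np.float64(-156.0), 'spread': array([-130., -113.])}
   flats small 2 deg across 0.0281 0.0291
   flats large 17 deg across 0.0412 0.0434
   flats round 9 deg across 0.0322 0.0328
```

```bash
python3 - <<'E'
import pickle
from h import *
T=pickle.load(open("top.pkl","rb"));S=pickle.load(open("scene.pkl","rb"))
for c,n,L in((T,"top",{"small":(285.3,280.8),"large":(359.8,266)}),(S,"scene",{"small":(253.7,281),"large":(337.8,311.5)})):
    W=cloud(c);hsv=cv2.cvtColor(c["color"],cv2.COLOR_RGB2HSV)
    for m,uv in L.items():
        u,v=map(round,uv);sl=(slice(v-7,v+8),slice(u-6,u+7))
        k=(hsv[sl][...,2]<100)&(W[sl][...,2]>.036)&(W[sl][...,2]<.06)&(np.hypot(*(W[sl][...,:2]-AX[m]).transpose(2,0,1))>.026)
        p=W[sl][k];d=p[:,:2]-AX[m]
        print(n,m,len(p),p.mean(0).round(4),"z",p[:,2].min().round(4),p[:,2].max().round(4),"r",np.hypot(*d.mean(0)).round(4),"ang",np.degrees(np.arctan2(*d.mean(0)[::-1])).round(1))
E
```

```text
top small 6 [0.5122 0.1111 0.0499] z 0.0441 0.0529 r 0.031 ang 157.0
top large 5 [ 0.5384 -0.0183  0.0503] z 0.0456 0.0526 r 0.0311 ang -177.8
scene small 21 [0.5129 0.1117 0.0453] z 0.0389 0.0527 r 0.0306 ang 155.5
scene large 27 [ 0.5384 -0.0187  0.046 ] z 0.0383 0.054 r 0.0311 ang -177.1
```

Axes, lug angles and pin angles agree between the two views. Expected travel is about 57° for the large nut and about 67° for the small. Next I'll check which wrist yaws are feasible.

```bash
cat >> h.py <<'E'
from scipy.spatial.transform import Rotation as Ro
def ori(deg):
    a=np.radians(deg);z=np.array([np.cos(a),np.sin(a),0]);y=np.array([0,0,-1.]);x=np.cross(y,z)
    return Ro.from_matrix(np.c_[x,y,z]).as_rotvec()
LUG={"small":-123.6,"large":-107.1}; TRAV={"small":67.,"large":57.3}
E
python3 - <<'E'
from station import *
from h import *
for n in LUG:
    for k in range(6):
        y0=LUG[n]+60*k
        q=[ik(np.r_[AX[n],.057],ori(y0-s*TRAV[n]-(8 if s else 0))) for s in(0,1)]
        print(n,k,y0,[None if i is None else i.round(2) for i in q])
E
```

```text
small 0 -123.6 [array([-0.03,  0.57,  1.62, -0.  ,  0.94,  2.13]), array([-0.03,  0.57,  1.62, -0.  ,  0.94, -2.85])]
small 1 -63.599999999999994 [array([-0.03,  0.57,  1.62,  0.  ,  0.94,  1.08]), array([-0.03,  0.57,  1.62, -0.  ,  0.94,  2.39])]
small 2 -3.5999999999999943 [array([-0.03,  0.57,  1.62,  0.  ,  0.94,  0.03]), array([-0.03,  0.57,  1.62, -0.  ,  0.94,  1.34])]
small 3 56.400000000000006 [array([-0.03,  0.57,  1.62, -0.  ,  0.94, -1.02]), array([-0.03,  0.57,  1.62, -0.  ,  0.94,  0.29])]
small 4 116.4 [array([-0.03,  0.57,  1.62, -0.  ,  0.94, -2.06]), array([-0.03,  0.57,  1.62,  0.  ,  0.94, -0.75])]
small 5 176.4 [None, array([-0.03,  0.57,  1.62, -0.  ,  0.94, -1.8 ])]
large 0 -107.1 [array([-0.24,  0.61,  1.56, -0.  ,  0.97,  1.63]), array([-0.24,  0.61,  1.56, -0.  ,  0.97,  2.77])]
large 1 -47.099999999999994 [array([-0.24,  0.61,  1.56, -0.  ,  0.97,  0.59]), array([-0.24,  0.61,  1.56, -0.  ,  0.97,  1.73])]
large 2 12.900000000000006 [array([-0.24,  0.61,  1.56, -0.  ,  0.97, -0.46]), array([-0.24,  0.61,  1.56, -0.  ,  0.97,  0.68])]
large 3 72.9 [array([-0.24,  0.61,  1.56, -0.  ,  0.97, -1.51]), array([-0.24,  0.61,  1.56, -0.  ,  0.97, -0.37])]
large 4 132.9 [array([-0.24,  0.61,  1.56,  0.  ,  0.97, -2.56]), array([-0.24,  0.61,  1.56,  0.  ,  0.97, -1.42])]
large 5 192.9 [array([-0.24,  0.61,  1.56,  0.  ,  0.97,  2.68]), array([-0.24,  0.61,  1.56, -0.  ,  0.97, -2.46])]
```

```bash
cat > step.py <<'E'
from station import *
from h import *
import sys
n=sys.argv[1]; y0=LUG[n]+60
grip(1.0)
p=np.r_[AX[n],.057]
move_ptp(np.r_[AX[n],.17],ori(y0))
line_to(p,feed=0.1)
b=get_obs();print("down",b["clock"],b["position"],b["contact_force"],b["moment"])
grip(0.0,25); hold(.2)
o=get_obs();print("grip",o["clock"],"gap mm",o["finger_gap"]*88,o["contact_force"].round(1),o["moment"].round(2))
q=ik(p,ori(y0)); q=np.array(q)
m0=o["moment"][2]; trv=0
while trv<TRAV[n]+10:
    st=6 if trv<TRAV[n]-14 else 1.5
    trv+=st; qq=q.copy(); qq[5]+=np.radians(trv); set_joints(qq)
    o=get_obs(); s=np.degrees(o["q"][5]-q[5])
    print(f"{trv:.1f} act {s:.1f} M {o['moment'].round(2)} F {o['contact_force'].round(1)} t6 {o['joint_torque'][5]:.2f} gap {o['finger_gap']*88:.1f} t {o['clock']:.2f}")
    if abs(o["joint_torque"][5])>1.2 and trv>20: break
    if np.linalg.norm(o["contact_force"])>60: print("FORCE");break
E
python3 step.py large
```

```text
down 3.8 [ 0.56984074 -0.01714393  0.05760974] [ 0.33603744  0.26426248 -0.90305878] [-0.03528415  0.1028222   0.04311357]
grip 4.7583 gap mm 41.747268691818554 [ 1.8 -2.6 -1.7] [-0.32 -0.13  0.07]
6.0 act 5.9 M [-0.35 -0.15 -0.11] F [ 2.4 -3.  -1. ] t6 0.28 gap 41.8 t 5.01
12.0 act 11.7 M [-0.21 -0.12 -0.05] F [ 2.8 -1.5 -0.8] t6 0.25 gap 41.8 t 5.26
18.0 act 17.7 M [-0.02 -0.04 -0.06] F [ 1.7 -0.6  0.6] t6 0.24 gap 41.8 t 5.51
24.0 act 23.7 M [ 0.31  0.09 -0.06] F [-0.9  0.7  1.4] t6 0.24 gap 41.7 t 5.76
30.0 act 29.7 M [ 0.64  0.2  -0.09] F [0.2 3.8 2.5] t6 0.24 gap 41.6 t 6.01
36.0 act 35.6 M [ 0.93  0.21 -0.04] F [-0.9  5.8  3. ] t6 0.18 gap 41.7 t 6.26
42.0 act 41.6 M [ 1.03  0.27 -0.06] F [-0.2  6.8  2.9] t6 0.15 gap 41.4 t 6.51
48.0 act 47.6 M [ 1.16  0.21 -0.11] F [-0.5  7.3  2.4] t6 0.15 gap 41.9 t 6.76
49.5 act 49.1 M [ 1.22  0.19 -0.1 ] F [-1.8  7.7  2.7] t6 -0.04 gap 41.7 t 7.01
51.0 act 50.6 M [ 1.3   0.18 -0.06] F [-0.8  7.9  2.2] t6 -0.04 gap 41.8 t 7.26
52.5 act 52.1 M [ 1.32  0.17 -0.06] F [0.4 7.5 2.3] t6 -0.04 gap 41.6 t 7.51
54.0 act 53.6 M [ 1.39  0.18 -0.12] F [-0.1  7.9  2.8] t6 -0.04 gap 41.7 t 7.76
55.5 act 55.1 M [ 1.35  0.17 -0.07] F [-0.8  8.2  2.6] t6 -0.04 gap 41.3 t 8.01
57.0 act 56.6 M [ 1.38  0.13 -0.07] F [0.1 8.7 2. ] t6 -0.04 gap 41.8 t 8.26
58.5 act 58.1 M [ 1.43  0.1  -0.06] F [0.1 9.2 2.8] t6 -0.04 gap 41.5 t 8.51
60.0 act 59.5 M [1.42 0.28 0.77] F [-0.8  7.8  3.9] t6 0.84 gap 41.9 t 8.76
61.5 act 61.0 M [1.53 0.58 1.04] F [-3.   9.1  4.7] t6 1.09 gap 42.1 t 9.01
63.0 act 62.5 M [1.49 0.52 1.1 ] F [-2.8  8.8  4.2] t6 1.13 gap 42.1 t 9.26
64.5 act 64.0 M [1.56 0.87 0.97] F [-5.2  9.1  5.6] t6 1.05 gap 42.9 t 9.51
66.0 act 65.5 M [1.66 1.02 1.03] F [-7.1 10.7  7.5] t6 1.08 gap 43.1 t 9.76
67.5 act 67.0 M [1.75 1.21 1.08] F [-8.2 10.6  8.4] t6 1.12 gap 43.4 t 10.01
```

The stop was met at about 59° against the predicted 57.3°; past that the pads only slipped. I'll release, retreat and look.

```bash
sed -i 's/>1.2 and trv>20/>0.75 and trv>20/' step.py; cat > rel.py <<'E'
from station import *
from h import *
import sys
n=sys.argv[1]; grip(1.0); o=get_obs(); print(o["finger_gap"],o["contact_force"])
p=o["position"]; line_to(np.r_[p[:2],.17],feed=.15)
if n=="large": move_ptp(np.r_[AX["small"]+[-.03,.2],.2],ori(LUG["small"]+60))
else: move_ptp([.25,.42,.24],ori(-63))
print(get_obs()["clock"])
for c in("top","scene"):
    x=capture(c)
    for k,v in lugs(x).items(): print(c,k,v["lug"],v["n"])
    cl=np.hstack([cv2.resize(x["color"][a:a+60,b:b+60,::-1],(400,400),interpolation=2) for a,b in([(235,262),(215,329)] if c=="top" else [(240,245),(262,322)])])
    cv2.imwrite(f"pics/{n}_{c}.png",cl); cv2.imwrite(f"pics/{n}_{c}_full.png",x["color"][:,:,::-1])
E
python3 rel.py large
```

```text
1.0047060523488434 [0.34375868 0.45556786 0.21328651]
12.925
top small -123.8 18
top large -165.1 23
top round -122.2 21
scene small -123.5 22
scene large -165.3 28
scene round -122.8 32
```

View pics/large_top.png

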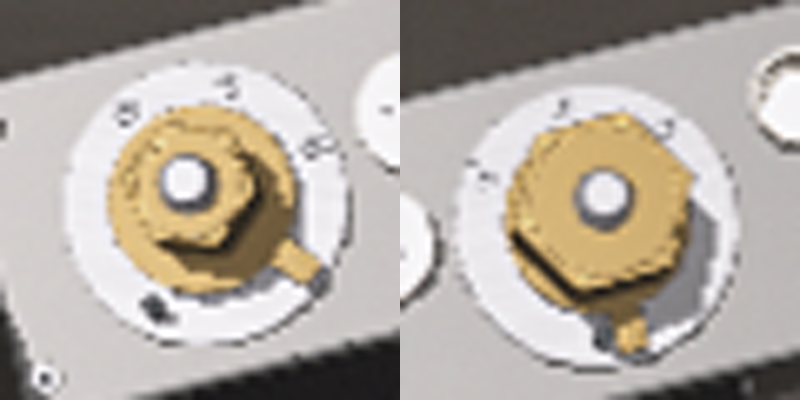

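View pics/large_scene.png

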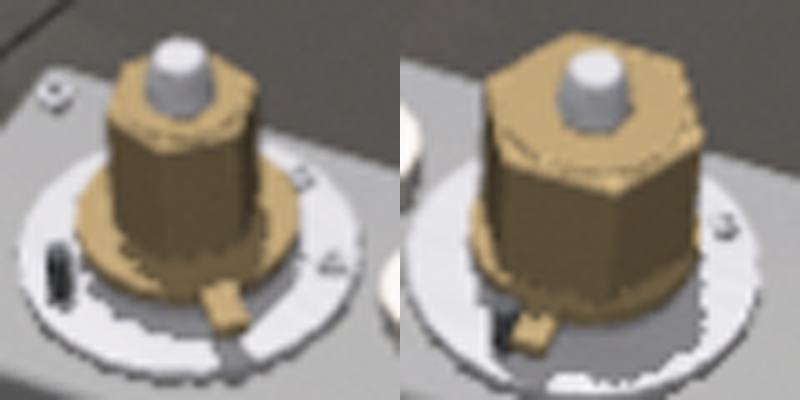

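The large nut's lug (630,335 in the top crop) now touches its pin (603,335), having turned 58°. The round nut is unchanged. Now the small nut.

```bash
python3 step.py small
```

```text
down 15.3583 [0.54105616 0.09900773 0.05757666] [-0.90965299  0.38168612 -1.12036021] [-0.02549773  0.13905971 -0.02694628]
grip 16.4667 gap mm 29.902415501580986 [-1.6  5.1  1.3] [ 0.54  0.35 -0.09]
6.0 act 6.0 M [ 0.71  0.44 -0.14] F [-3.4  5.5  2.6] t6 0.15 gap 29.6 t 16.72
12.0 act 12.0 M [ 0.97  0.43 -0.09] F [-2.7  7.4  2. ] t6 0.15 gap 29.7 t 16.97
18.0 act 18.0 M [ 1.14  0.46 -0.06] F [-2.1  7.1  2.6] t6 0.16 gap 29.6 t 17.22
24.0 act 24.0 M [ 1.34  0.46 -0.  ] F [-2.8  8.8  1.5] t6 0.16 gap 30.0 t 17.47
30.0 act 30.0 M [ 1.63  0.44 -0.05] F [-1.8 11.   2.4] t6 0.16 gap 29.7 t 17.72
36.0 act 36.0 M [ 1.86  0.44 -0.07] F [-2.3 12.   2.1] t6 0.16 gap 29.8 t 17.97
42.0 act 42.0 M [ 2.02  0.39 -0.08] F [-0.2 13.4  1.5] t6 0.17 gap 29.9 t 18.22
48.0 act 48.0 M [ 2.31  0.29 -0.03] F [-0.9 15.1  1.5] t6 0.17 gap 29.8 t 18.47
54.0 act 54.0 M [ 2.55  0.17 -0.03] F [ 1.2 16.6  1.8] t6 0.17 gap 29.9 t 18.72
55.5 act 55.5 M [ 2.52  0.1  -0.05] F [ 0.7 16.7 -0.2] t6 0.02 gap 29.8 t 18.97
57.0 act 57.0 M [ 2.62  0.14 -0.05] F [ 1.2 16.5 -0.9] t6 0.02 gap 29.7 t 19.22
58.5 act 58.5 M [ 2.67  0.14 -0.05] F [ 1.1 17.7  0. ] t6 0.02 gap 29.5 t 19.47
60.0 act 60.0 M [ 2.72  0.07 -0.07] F [ 1.  17.4  0. ] t6 0.02 gap 29.5 t 19.72
61.5 act 61.5 M [2.76 0.03 0.  ] F [ 1.  18.9 -0.8] t6 0.02 gap 29.8 t 19.97
63.0 act 63.0 M [ 2.81 -0.   -0.03] F [ 1.5 18.4  0. ] t6 0.02 gap 29.7 t 20.22
64.5 act 64.5 M [ 2.83 -0.03 -0.02] F [ 2.  18.2  0.3] t6 0.02 gap 29.7 t 20.47
66.0 act 66.0 M [ 2.92 -0.06 -0.09] F [ 1.6 20.1 -0.5] t6 0.02 gap 29.8 t 20.72
67.5 act 67.5 M [ 3.05 -0.02  0.35] F [ 2.4 19.  -0.7] t6 0.39 gap 29.9 t 20.97
69.0 act 68.9 M [ 3.28 -0.03  0.61] F [ 0.8 20.2 -0.8] t6 0.72 gap 30.0 t 21.22
70.5 act 70.4 M [3.29 0.07 0.8 ] F [ 1.5 20.9 -0.1] t6 0.81 gap 30.0 t 21.47
```

```bash
python3 rel.py small
```

```text
1.0014442945649094 [-0.5735108   0.65518913  0.11810895]
24.9333
top small 167.4 22
top large -165.1 22
top round -122.2 21
scene small 168.0 25
scene large -165.3 28
scene round -123.0 31
```

View pics/small_top.png

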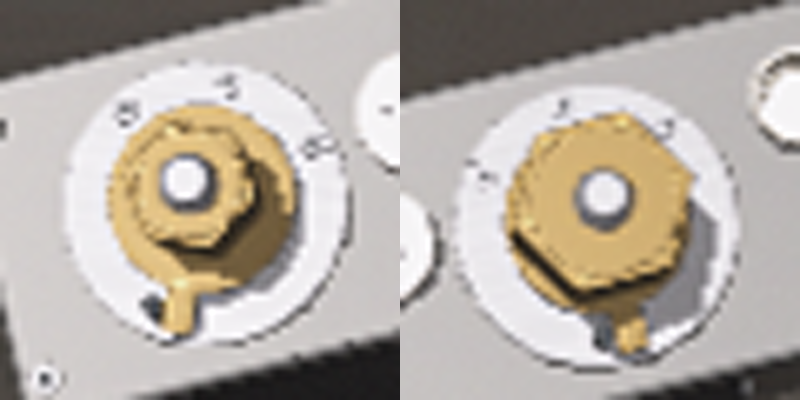

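View pics/small_scene.png

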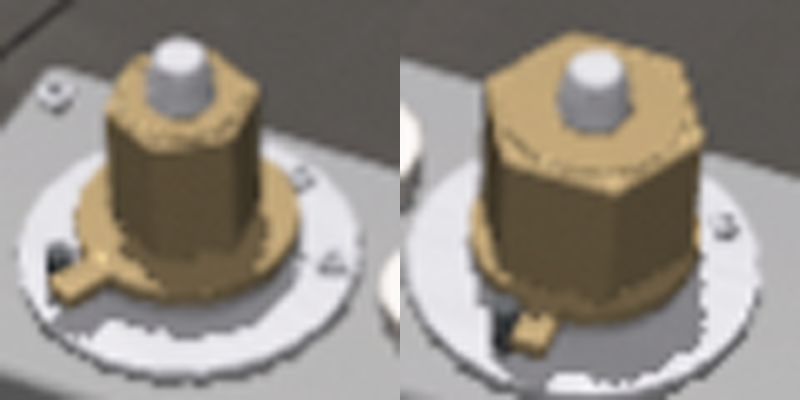

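Both lugs rest against their pins: small lug at (178,310) beside its pin at (153,308), large lug at (630,335) beside its pin at (603,335). The gripper is open and clear, so I'm handing in.

```bash
python3 -c "
from station import *
close_job();print(get_obs()['clock'])"
```

```text
the job is handed in; nothing more can be done
the job is handed in; nothing more can be done
```

I turned both hexagonal nuts clockwise until their lugs met the stop pins, the large one first and then the small one. Then I let go, moved the arm clear and handed the job in at about 25 s.

- **Large nut:** it turned about 58° against 57° predicted. The twisting load on the wrist rose at about 59° of tool turn. I kept turning about 8° past that, and the pads slipped on the nut without moving it further. The highest contact force I read on the tool was about 16 N.
- **Small nut:** it turned about 69° against 67° predicted. The load rose at about 67.5° of tool turn, and I stopped at 70.5°. The highest contact force I read was about 21 N.
- **Final pictures:** both cameras show each lug against its pin. The large nut had not moved while I turned the small one.
- **Round nut:** its lug measured -122.2° before and after in the top view. In the scene view it read -122.8° before and -123.0° after, so it was not turned.

No check failed. The nuts' flats, measured from the depth images, read 3–5° off the lug-based angle. I used the lug angle, and both grips seated at the nuts' true widths.

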